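# Set the drive pulley to its timing mark and pin it

## Task

On the small belt drive, turn the toothed pulley until the black mark on the rim faces the red pointer. Then take the red timing pin from its blue stand and push it gently, never forcing it, through the hole in the pulley and fully home in the bore of the brass block below (if it stops short, feel about with it to find the bore), and let go. Leave the meter, the relay and the screwdriver where they lie.

Things in the scene. Friction and masses are not known exactly. Their poses are not given: they have to be found in the camera images.
- pulley (a joint): angle of the toothed aluminium pulley about its upright axis, rad: 0 when the mark faces the pointer exactly, positive anticlockwise seen from above; starts between -1.3 and -0.4, stops at -2.2 and 0.6. It stays where it is left; a dry drag of 0.12 N m holds it (about 1.5 N at the rim). A pin passed through its hole carries the pulley along when moved sideways
- drive: the whole drive, fixed on the bench. Grey base plate 200 x 200 x 20 mm; origin under the pulley axis at bench height, x towards the pointer. Between pulley hub (radius 20 mm, up to 69 mm above the bench) and rim run three flat arms, 12 mm thick, tops 55 mm above the bench: one 32 mm wide with the pin hole, at the mark; two 18 mm wide, 120 degrees to either side. The gaps between arms are open
- axis (a point): point on the pulley's axis at the height of the rim's top (77 mm above the bench). Its x axis points to the pointer, z is up. The pulley is turned by its rim: an upright ring round this axis, outer radius 80 mm, wall 12 mm thick (inner radius 68 mm), from 43 to 77 mm above the bench, which can be pinched from above between two arms with one finger inside
- pointer_tip (a point): tip of the red pointer, fixed beside the rim on a post (24 mm wide, from 88 to 100 mm from the axis), 85 mm from the axis and 77 mm above the bench
- mark (a point): outer end of the black engraved mark, on the top of the rim, 80 mm from the axis
- pin_hole (a point): centre of the mouth of the pin hole in the wide arm of the pulley, 52 mm from the axis on the line to the mark, 55 mm above the bench. The hole is a slot 22.5 mm long (along the line from axis to mark) and 13.5 mm wide, 12 mm deep, right through, with a 1.5 mm chamfer
- bore (a point): centre of the top of a square brass block (36 x 36 x 20 mm, clamped at any angle on the base plate under the pulley): 52 mm from the axis towards the pointer, 40 mm above the bench, 3 mm under the pulley. The pin's bore is eccentric: its centre lies 4 mm from this point in an unmeasured direction, to be found by feel. Bore 13.5 mm wide, 20 mm deep, sharp-edged, upright
- pin: the red timing pin, standing loose and upright in its stand: 12 mm thick, 85 mm long, 90 g, with a 1 mm chamfered foot and a round head 20 mm wide and 14 mm tall at its top. Its origin is the centre of its foot, z points up to the head. Fully home its foot is 20 mm above the bench and its top 105 mm
- stand: blue stand block 50 x 50 x 50 mm, fixed; origin at the centre of its underside. The pin stands in a hole 14 mm wide and 40 mm deep in it, its foot 10 mm and its top 95 mm above the bench
- meter: yellow multimeter 170 x 85 x 42 mm lying flat, loose; origin under its centre. Leave alone
- relay: white relay on a metal plate, 45 x 75 x 45 mm, loose; origin under its centre. Leave alone
- driver: screwdriver with orange handle, about 200 mm long, lying on the bench, loose; its origin is under its middle. Leave alone
Mind the look-alikes: they are no part of the job. Of the things like the pin, leave any that is grey or turquoise; of the rest the smaller one is meant.

How it is judged:
By the outcome, as a careful person would: the job done as asked, in the order asked, and still so for the second after the job is handed in, with the robot touching nothing.
It also fails if it takes over 67 s, if anything falls off the work surface, if the arm or the gripper's body presses on something with over 40 N, if the wrist force passes 120 N, or if a joint passes its speed limit or range.

## Robot

A 7-joint arm with a two-finger parallel gripper is mounted at the origin on the work surface. World frame = base frame: x ahead of the robot, y to its left, z up, the work surface at z = 0. Lengths are in mm, angles in rad, forces in N, time in s.
With the tool pointing down it reaches from about 425 to 875 mm from the base axis. Payload 8.4 kg.
Tool frame: the origin (TCP) lies midway between the tips of the shut fingers; the grasp point (between the pads) lies 19 mm behind it; z points along the fingers, y is the line along which they close (so a half turn about z gives the same grasp; the last joint's range is limited). The gripper opens to 85 mm and grips with 20 to 120 N. Pads are 22 mm wide; open, the fingers measure 114 mm over their backs; the gripper's body (76 mm by 85 mm) begins 54 mm behind the grasp point. The pads swing forward as they close: fully open they stand 13 mm farther back than shut.
Start: joints at [-1.402, 0.333, 0.04, 1.465, -0.013, 1.343, -0.059], TCP at [171.999, 626.802, 231.308] pointing down, gripper open.
Joint ranges: [-2.58, 2.58], [-0.38, 2.09], [-1.3, 1.39], [0.25, 2.4], [-1.5, 4.64], [0.08, 2.09], [-2.65, 2.65]. Speed limits (rad/s): [2.22, 2.22, 2.79, 2.79, 3.14, 3.14, 3.14].

## Interface

Orientations are given as a unit quaternion [w, x, y, z].
In Python, from station import arm gives the robot as it stands. The module is installed in compiled form; this text tells all that it offers.
- The arm moves only by the tool move_arm, never from a script. Its argument "deltas" is a list of rows, each a list of 7 numbers: the opening, from 0 (shut) to 1 (fully open), then the shift along the tool's x, y, z in m, then the turn, a rotation vector about the tool's x, y, z in rad. A call has 1 to 5 rows; each row shifts and turns the commanded pose from where the row before left it, along the tool's axes as they then stand; what a row does not reach is not made up. A row lasts 1/10 s, in which the tool goes at most 50 mm and 8.59 degrees, less where a joint would pass 70% of its speed; a pose out of reach is approached as far as the arm can. A call with a gripper value outside its range is refused whole. The fingers move at their own pace and stop on an object; "force" is the grip in N (left out, the last holds). Time passes only in rows, so rows that do not move let the fingers close. It gives the time, the measured TCP pose, the force, the opening and the grip force at its end, in the units of the state.
- arm.get_obs(): the state, without advancing time (a new reading comes with each control period).
- arm.capture(name): name is "scene" or "top" or "wrist"; returns a dict with "frame" (420x560x3 uint8, blue, green, red), "z_map" (420x560 float32, mm along the optical axis (not along the pixel's ray), 0 where there is no reading), "vertical_fov" (degrees; the focal length in pixels is half the picture's height over the tangent of half this angle, whatever the lens; pixels are square), "cx", "cy" (the principal point, pixels), "xyz" and "orientation" of the camera in the world; the wrist camera has in their place "T_tool_cam" (4x4, takes a point from camera to tool coordinates, whose origin is the TCP and whose axes are the flange's). Camera axes: x right, y up, looking along -z (the intrinsics and any distortion apply to the point x, -y, -z); pixel columns grow to the right and rows downward; lengths in mm; the calibration is good to about 2 mm. A picture is of the moment at which its call begins: read the wrist's pose just before it.
- arm.finish_job(): hands the job in; it is judged then, once.
The state is a dict: "t": time; "qpos": joint angles; "qvel": joint speeds; "effort": joint torques, N m; "tool_pos": TCP position; "ee_rot": TCP orientation; "contact_force": force on the tool from outside, world axes, zero at the start; "ft_torque": the same for the moment, N m; "finger_gap": finger opening in mm; "gripper_force": force on a finger pad.
Only numpy, scipy, OpenCV 4.12 (cv2) and the standard library are available. Lean on these libraries where they do the work, as an engineer would, in place of code of your own. Each camera call takes 0.05 s, during which the arm holds its last target. There are 200 camera calls.

## Working session

There is one attempt and no reset: what is moved stays moved. The work goes in short steps, Python scripts to look and compute and a tool call to move; the robot and the scene stay as the last step left them, time stands still between calls to the robot, and variables do not carry over. Pictures are saved under pics/ and viewed, at most 10 in all, crops included, and the job is handed in when it is done.

Besides the shell and the picture viewer there is one more tool, called after "Call:" by a JSON object that holds its "method" and its "body". move_arm: Moves the arm, as the interface text tells. Its arguments: {"type":"object","properties":{"deltas":{"type":"array"},"force":{"type":"number"}},"required":["deltas"]}

```bash
mkdir -p pics
cat > h.py <<'E'
import numpy as np,cv2
from scipy.spatial.transform import Rotation as R
from station import arm
def cap(n):
    o=arm.get_obs(); c=arm.capture(n); c['o']=o; np.save(f'/tmp/{n}.npy',c,allow_pickle=True); return c
def load(n): return np.load(f'/tmp/{n}.npy',allow_pickle=True).item()
def q(o): w,x,y,z=o; return R.from_quat([x,y,z,w])
def pose(c):
    if 'T_tool_cam' in c:
        T=np.array(c['T_tool_cam']); r=q(c['o']['ee_rot']); return r.as_matrix()@T[:3,:3], r.apply(T[:3,3])+np.array(c['o']['tool_pos'])
    return q(c['orientation']).as_matrix(), np.array(c['xyz'])
def ray(c,u,v):
    f=210/np.tan(np.radians(c['vertical_fov'])/2)
    M,p=pose(c); return p, M@np.array([(u-c['cx'])/f,-(v-c['cy'])/f,-1])
def atz(c,u,v,z):
    p,d=ray(c,u,v); return p+d*(z-p[2])/d[2]
def dep(c,u,v):
    p,d=ray(c,u,v); return p+d*c['z_map'][int(v),int(u)]
E
python3 - <<'E'
from h import *
for n in('top','scene'):
    c=cap(n); cv2.imwrite(f'pics/{n}.png',c['frame'])
    print(n,{k:v for k,v in c.items() if k not in('frame','z_map','o')})
print(c['o'])
E
```

```text
top {'vertical_fov': 57.709604298737425, 'cx': 284.18457735132506, 'cy': 206.64104738077245, 'xyz': array([501.66521442, -46.68753553, 847.21367159]), 'orientation': array([ 0.70849602,  0.05538913, -0.04515491, -0.70208723])}
scene {'vertical_fov': 57.0320232575044, 'cx': 275.7814222563084, 'cy': 202.52530224740028, 'xyz': array([ 930.58271554, -635.82264713,  753.87741861]), 'orientation': array([0.89080304, 0.37658931, 0.09427836, 0.23613984])}
{'t': 0.05, 'qpos': array([-1.40216634,  0.33387982,  0.03987003,  1.46628428, -0.01338205,
        1.34330185, -0.05852401]), 'qvel': array([-0.0015582 ,  0.00121273,  0.00043074,  0.0002149 , -0.00018502,
        0.00191048,  0.00085626]), 'effort': array([ 3.96680334e-03, -6.60647607e+01,  1.37150187e+00, -4.06890571e+01,
        1.68787432e-02,  9.16897785e-03,  1.19859885e-05]), 'tool_pos': array([171.92526402, 626.37113803, 230.43494358]), 'ee_rot': array([-4.53911998e-05,  1.33531792e-01,  9.91044204e-01, -8.02528394e-04]), 'contact_force': array([ 0.32375448,  0.6851334 , -0.60145983]), 'ft_torque': array([-0.00932895,  0.01865101, -0.03307558]), 'gripper_force': 0.0, 'finger_gap': 85.42670502642946}
```

View pics/top.png

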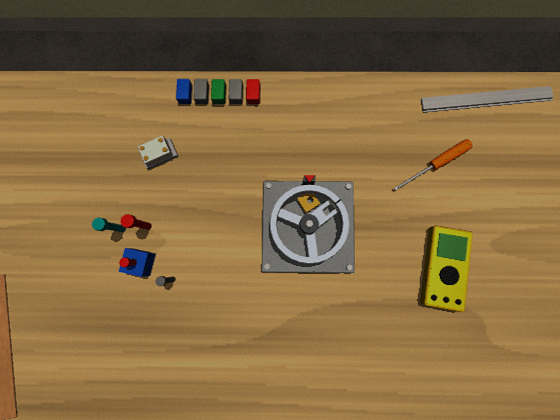

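View pics/scene.png

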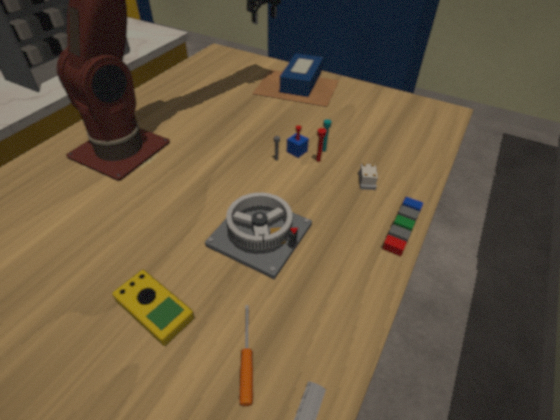

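Top view: the drive's axis is at about (309,224), the pointer at (309,180) and the wide arm and mark at about (335,205). Candidates for the pin are red in the blue stand (125,263), red standing (128,221), turquoise (100,224) and grey (160,282). The red one in the stand looks smaller, so I'll check it in a close crop.

Run:
```python
from h import *
c=load('top');f=c['frame']
a=cv2.resize(f[200:300,80:180],(400,400),interpolation=cv2.INTER_CUBIC)
b=cv2.resize(f[172:272,259:359],(400,400),interpolation=cv2.INTER_CUBIC)
cv2.imwrite('pics/crop1.png',np.hstack([a,b]))
print(c['z_map'][262,124],dep(c,124,262),dep(c,128,220),dep(c,101,224),dep(c,162,281))
```

```text
750.3164 [496.97641958 279.06245176  93.44622228] [577.78824623 267.26018299 115.76631668] [569.96131035 321.64478396 111.259811  ] [460.68074288 204.10727333  86.67088974]
```

View pics/crop1.png

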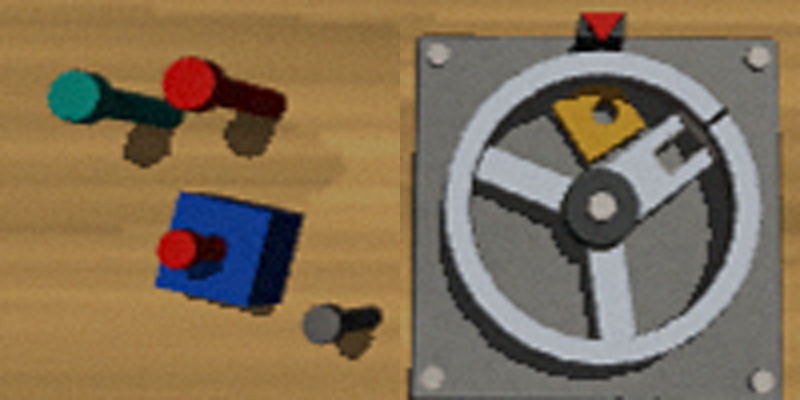

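The red pin in the stand has a head of about 10 px, against 14 px for the loose red one, so the stand pin at crop (178,250) is the one. The bore is partly visible at crop (605,108), the mark at (722,115), the hub cap at (601,206) and the pointer tip at (601,40).

Run:
```python
from h import *
c=load('top')
def p(x,y,z,ox=-400,off=(259,172)): return atz(c,(x+ox+.5)/4-.5+off[0],(y+.5)/4-.5+off[1],z)
for n,a in dict(hub=(601,206,69),mark=(727,110,77),tip=(602,40,77),bore=(607,110,40),hole=(677,153,55),L=(443,212,77),Rr=(762,212,77),T=(602,52,77),B=(602,371,77),b1=(438,53,22),b2=(759,57,22),b3=(763,381,22),b4=(432,377,22)).items(): print(n,p(*a).round(1))
b=[p(*a,22) for a in((438,53),(759,57),(763,381),(432,377))]; ax=np.mean(b,0);print('axis',ax)
d=b[0]-b[3]+b[1]-b[2];print('yaw x',np.degrees(np.arctan2(d[1],d[0])))
for n,a in dict(pin=(178,250,95),).items(): print(n,p(*a,ox=0,off=(80,200)))
for s in((181,193),(273,208),(250,307),(157,287)): print('stand',p(*s,50,ox=0,off=(80,200)).round(1))
```

```text
hub [579.4 -85.8  69. ]
mark [ 628.4 -149.6   77. ]
tip [664.4 -85.8  77. ]
bore [634.  -90.4  40. ]
hole [ 609.  -126.2   55. ]
L [574.9  -5.3  77. ]
Rr [ 576.3 -166.7   77. ]
T [658.1 -85.8  77. ]
B [495.9 -85.9  77. ]
b1 [668.1   1.8  22. ]
b2 [ 667.1 -174.9   22. ]
b3 [ 491.1 -174.6   22. ]
b4 [491.4   2.2  22. ]
axis [579.44641497 -86.34738403  22.        ]
yaw x -0.10938117293921164
pin [496.74572127 278.12694753  95.        ]
stand [526. 298.  50.]
stand [518.6 249.2  50. ]
stand [467.7 258.   50. ]
stand [477.4 307.2  50. ]
```

Call:
{"method": "move_arm", "body": {"deltas": [[0.5,-0.0326,-0.0334,0,0,0,0],[0.5,-0.0326,-0.0334,0,0,0,0],[0.5,-0.0326,-0.0334,0,0,0,0],[0.5,-0.0326,-0.0334,0,0,0,0],[0.5,-0.0326,-0.0334,0,0,0,0]]}}

```text
t: 0.6
tool_pos: [285.6, 420.7, 231.0]
ee_rot: [-0.0, 0.134, 0.991, -0.0]
contact_force: [1.2, 0.2, 0.8]
finger_gap: 42.9
gripper_force: 0.0
```

Call:
{"method": "move_arm", "body": {"deltas": [[0.5,-0.0326,-0.0334,0,0,0,0],[0.5,-0.0326,-0.0334,0,0,0,0],[0.5,-0.0326,-0.0334,0,0,0,0],[0.5,-0.0326,-0.0334,0,0,0,0],[0.5,-0.0326,-0.0334,0,0,0,0]]}}

```text
t: 1.1
tool_pos: [398.4, 216.5, 231.2]
ee_rot: [-0.0, 0.133, 0.991, 0.0]
contact_force: [0.5, 0.2, -1.2]
finger_gap: 42.8
gripper_force: 0.0
```

Call:
{"method": "move_arm", "body": {"deltas": [[0.5,-0.0326,-0.0334,0,0,0,0],[0.5,-0.0326,-0.0334,0,0,0,0],[0.5,-0.0326,-0.0334,0,0,0,0],[0.5,-0.0326,-0.0334,0,0,0,0],[0.5,-0.0326,-0.0334,0,0,0,0]]}}

```text
t: 1.6
tool_pos: [511.4, 12.4, 231.4]
ee_rot: [0.0, 0.133, 0.991, 0.0]
contact_force: [0.3, 0.8, -0.2]
finger_gap: 42.9
gripper_force: 0.0
```

Call:
{"method": "move_arm", "body": {"deltas": [[0.5,0,0,0,0,0,0.148],[0.5,0,0,0,0,0,0.148],[0.5,0,0,0,0,0,0.148],[0.5,0,0,0,0,0,0.148],[0.5,0,0,0,0,0,0.148]]}}

```text
t: 2.1
tool_pos: [510.7, 14.2, 231.0]
ee_rot: [-0.0, 0.486, 0.874, -0.0]
contact_force: [0.1, -0.1, 0.2]
finger_gap: 42.6
gripper_force: 0.0
```

Call:
{"method": "move_arm", "body": {"deltas": [[0.5,0,0,0,0,0,0.148],[0.5,0,0,0,0,0,0.148],[0.5,0,0,0,0,0,0.148],[0.5,0,0,0,0,0,0.148],[0.5,0,0,0,0,0,0.148]]}}

```text
t: 2.6
tool_pos: [510.7, 14.2, 231.0]
ee_rot: [-0.0, 0.769, 0.64, -0.0]
contact_force: [-0.3, 1.1, 0.6]
finger_gap: 42.8
gripper_force: 0.0
```

Call:
{"method": "move_arm", "body": {"deltas": [[0.5,0,0,0,0,0,0.148],[0.5,0,0,0,0,0,0.148],[0.5,0,0,0,0,0,0.148],[0.5,0,0,0,0,0,0.148],[0.5,0,0,0,0,0,0.148]]}}

```text
t: 3.1
tool_pos: [510.7, 14.2, 231.1]
ee_rot: [-0.0, 0.948, 0.318, -0.0]
contact_force: [0.3, -0.7, 0.1]
finger_gap: 42.7
gripper_force: 0.0
```

```bash
cat >> h.py <<'E'
def go(x,y,z,yaw):
    "tool-frame delta (m, rad) to world xyz mm, tool y at yaw deg (mod 180), pointing down"
    o=arm.get_obs(); r=q(o['ee_rot']); Y=r.as_matrix()[:,1]; cur=np.degrees(np.arctan2(Y[1],Y[0]))
    yaw=cur+(yaw-cur+90)%180-90; a=np.radians(yaw); yy=np.array([np.cos(a),np.sin(a),0]); zz=np.array([0,0,-1.])
    T=R.from_matrix(np.column_stack([np.cross(yy,zz),yy,zz]))
    print('pos',o['tool_pos'].round(1),'yaw',cur.round(1),'F',o['contact_force'].round(1),'gap',o['finger_gap'].round(1),'t',o['t'],'q7',o['qpos'][6].round(2))
    print('dtool',(r.inv().apply(np.array([x,y,z])-o['tool_pos'])/1000).round(4),'rot',(r.inv()*T).as_rotvec().round(4))
E
python3 - <<'E'
from h import *
c=cap('wrist'); cv2.imwrite('pics/w1.png',c['frame']); print(c['T_tool_cam'])
go(534.4,-27,60,-52.8)
E
```

```text
[[-9.08892757e-04  9.60532874e-01  2.78165007e-01  7.03583803e+01]
 [ 9.99999525e-01  7.75304021e-04  5.90251547e-04  5.01521267e-01]
 [ 3.51293567e-04  2.78165411e-01 -9.60533123e-01 -1.42163050e+02]
 [ 0.00000000e+00  0.00000000e+00  0.00000000e+00  1.00000000e+00]]Traceback (most recent call last):
  File "<stdin>", line 3, in <module>
  File "h.py", line 24, in go
    print('pos',o['tool_pos'].round(1),'yaw',cur.round(1),'F',o['contact_force'].round(1),'gap',o['finger_gap'].round(1),'t',o['t'],'q7',o['qpos'][6].round(2))
                                                                                                ^^^^^^^^^^^^^^^^^^^^^
AttributeError: 'float' object has no attribute 'round'
```

View pics/w1.png

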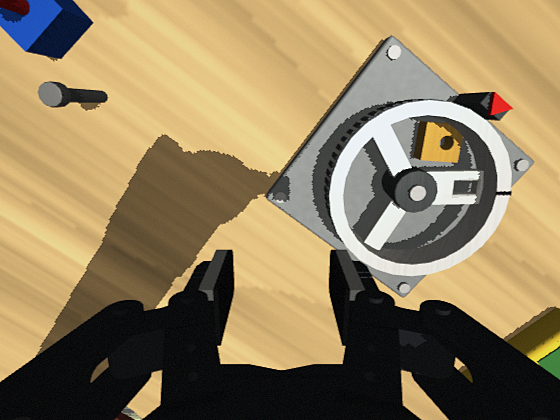

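Wrist view: hub at (417,193), bore at (446,142) in the brass block, the mark at (505,194) on the rim, the pointer post at (480,103) and the grey pin at (50,94).

```bash
sed -i "s/o\['finger_gap'\].round(1)/round(o['finger_gap'],1)/;s/'yaw',cur.round(1)/'yaw',round(float(cur),1)/" h.py
python3 - <<'E'
from h import *
c=load('wrist')
for n,a in dict(hub=(417,193,69),mark=(511,193,77),bore=(446,142,40),b1=(394,52,22),b2=(521,164,22),b3=(404,288,22),b4=(280,196,22)).items(): print(n,atz(c,*a).round(1))
f=c['frame'].copy()
cv2.imwrite('pics/w1c.png',np.hstack([cv2.resize(f[115:165,400:480],None,fx=5,fy=5,interpolation=cv2.INTER_CUBIC),cv2.resize(f[153:203,450:530],None,fx=5,fy=5,interpolation=cv2.INTER_CUBIC)]))
go(534.4,-27,60,-52.8)
E
```

```text
hub [579.5 -88.6  69. ]
mark [ 629.1 -150.9   77. ]
bore [633.9 -89.9  40. ]
b1 [6.681e+02 2.000e-01 2.200e+01]
b2 [ 667.7 -174.6   22. ]
b3 [ 491. -176.   22.]
b4 [492.4   1.4  22. ]
pos [510.7  14.2 231.1] yaw -53.4 F [-0.5 -0.6  1. ] gap 42.5 t 3.15 q7 -1.02
dtool [-0.0054  0.0472  0.1711] rot [-0.0002  0.0005 -0.0112]
```

View pics/w1c.png

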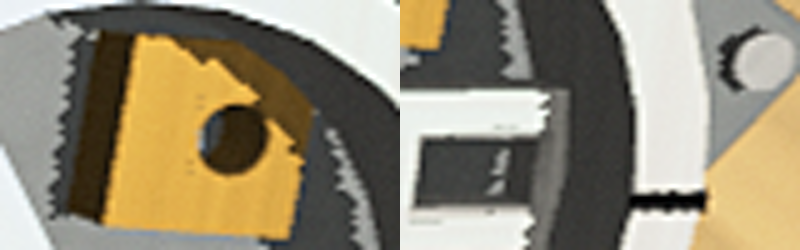

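Call:
{"method": "move_arm", "body": {"deltas": [[0.5,-0.0032,0.0241,0.01,0,0,-0.021],[0.5,-0.0032,0.0241,0.02,0,0,0],[0.5,0,0,0.04,0,0,0],[0.5,0,0,0.04,0,0,0],[0.5,0,0,0.02,0,0,0]]}}

```text
t: 3.65
tool_pos: [533.7, -27.9, 98.0]
ee_rot: [-0.0, 0.943, 0.332, -0.002]
contact_force: [0.3, 0.7, 0.1]
finger_gap: 42.7
gripper_force: 0.0
```

Run:
```python
from h import *
go(534.2,-28.4,60,-52.2)
```

```text
pos [533.7 -27.9  98. ] yaw -51.2 F [0.3 0.7 0.1] gap 42.7 t 3.65 q7 -0.74
dtool [0.0002 0.0008 0.038 ] rot [-0.0017  0.0036  0.018 ]
```

Call:
{"method": "move_arm", "body": {"deltas": [[0.5,0,0.0008,0.02,0,0,0.018],[0.5,0,0,0.02,0,0,0],[0.0,0,0,0,0,0,0],[0.0,0,0,0,0,0,0],[0.0,0,0,0,0,0,0]], "force": 30}}

```text
t: 4.15
tool_pos: [535.5, -27.7, 61.7]
ee_rot: [-0.001, 0.946, 0.323, -0.0]
contact_force: [-3.2, 3.0, -4.1]
finger_gap: 11.2
gripper_force: 29.4
```

Call:
{"method": "move_arm", "body": {"deltas": [[0.0,0,0,0,0,0,0],[0.0,0,0,0,0,0,0],[0.0,0,0,0,0,0,0]]}}

```text
t: 4.45
tool_pos: [535.5, -27.7, 61.7]
ee_rot: [-0.001, 0.946, 0.323, -0.0]
contact_force: [-4.6, 3.1, -2.2]
finger_gap: 10.9
gripper_force: 29.9
```

Run:
```python
from h import *
go(534.2,-28.4,60,-52.2)
# arc rows: rotate ccw by a per row about axis with tool at radius 74
p=np.array(arm.get_obs()['tool_pos'][:2])-[579.6,-86.9]; print(np.hypot(*p),np.degrees(np.arctan2(p[1],p[0])))
```

```text
pos [535.5 -27.7  61.7] yaw -52.3 F [-4.6  3.1 -2.2] gap 10.9 t 4.45 q7 -0.71
dtool [-0.0015 -0.0002  0.0017] rot [-0.0015  0.0002 -0.0022]
73.82054543656618 126.6463542920441
```

Call:
{"method": "move_arm", "body": {"deltas": [[0.0,-0.0042,0.0001,0,0,0,-0.057],[0.0,-0.0084,0.0005,0,0,0,-0.114],[0.0,-0.0084,0.0005,0,0,0,-0.114],[0.0,-0.0084,0.0005,0,0,0,-0.114]]}}

```text
t: 4.85
tool_pos: [516.0, -49.9, 61.7]
ee_rot: [-0.001, 0.862, 0.506, -0.0]
contact_force: [-6.3, 2.9, -1.2]
finger_gap: 11.3
gripper_force: 29.9
```

Call:
{"method": "move_arm", "body": {"deltas": [[0.0,-0.0084,0.0005,0,0,0,-0.114],[0.0,-0.0084,0.0005,0,0,0,-0.114],[0.0,-0.0084,0.0005,0,0,0,-0.114],[0.0,-0.0084,0.0005,0,0,0,-0.114],[0.0,-0.0042,0.0001,0,0,0,-0.057]]}}

```text
t: 5.35
tool_pos: [506.1, -86.8, 61.7]
ee_rot: [-0.001, 0.706, 0.708, -0.0]
contact_force: [-8.4, 3.4, 2.8]
finger_gap: 11.2
gripper_force: 31.2
```

Call:
{"method": "move_arm", "body": {"deltas": [[0.0,0,0,0,0,0,0],[0.0,0,0,0,0,0,0]]}}

```text
t: 5.55
tool_pos: [506.1, -86.8, 61.7]
ee_rot: [-0.001, 0.708, 0.707, -0.001]
contact_force: [-8.6, 1.5, 2.5]
finger_gap: 11.2
gripper_force: 31.8
```

Run:
```python
from h import *
go(505.6,-86.9,61.7,0)
c=cap('wrist');f=c['frame']
d=cap('top')['frame']
cv2.imwrite('pics/w2.png',np.hstack([cv2.resize(f,(400,300)),cv2.resize(d[172:247,259:359],(400,300),interpolation=cv2.INTER_CUBIC)]))
```

```text
pos [506.1 -86.8  61.7] yaw -0.1 F [-8.6  1.5  2.5] gap 11.2 t 5.55 q7 0.24
dtool [-0.0001 -0.0005 -0.    ] rot [-0.0024 -0.0007 -0.0014]
```

View pics/w2.png

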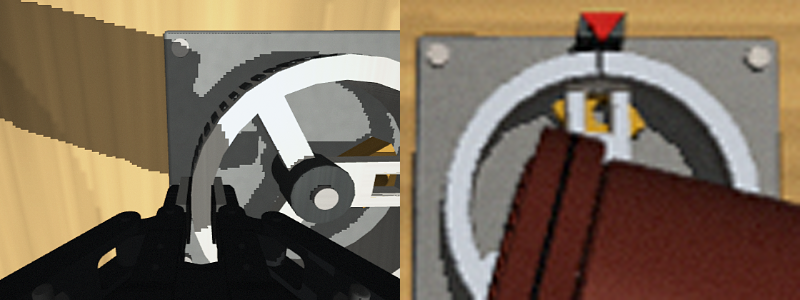

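The mark at (601,62) is in line with the pointer at (603,40) and the hub. I'll release the rim and go to the pin.

Call:
{"method": "move_arm", "body": {"deltas": [[0.5,0,0,0,0,0,0],[0.5,0,0,0,0,0,0],[0.5,0,0,0,0,0,0],[0.5,0,0,-0.03,0,0,0],[0.5,0,0,-0.04,0,0,0]]}}

```text
t: 6.15
tool_pos: [506.5, -86.8, 131.0]
ee_rot: [-0.001, 0.708, 0.706, -0.001]
contact_force: [0.3, -0.2, 0.1]
finger_gap: 42.8
gripper_force: 0.0
```

Call:
{"method": "move_arm", "body": {"deltas": [[0.5,0,0,-0.045,0,0,0],[0.5,0.0456,-0.0012,-0.015,0,0,0],[0.5,0.0456,-0.0012,0,0,0,0],[0.5,0.0456,-0.0012,0,0,0,0],[0.5,0.0456,-0.0012,0,0,0,0]]}}

```text
t: 6.65
tool_pos: [503.3, 97.5, 192.2]
ee_rot: [0.0, 0.708, 0.706, 0.001]
contact_force: [1.3, -0.1, -0.3]
finger_gap: 42.9
gripper_force: 0.0
```

Call:
{"method": "move_arm", "body": {"deltas": [[0.5,0.0456,-0.0012,0,0,0,0],[0.5,0.0456,-0.0012,0,0,0,0],[0.5,0.0456,-0.0012,0,0,0,0],[0.5,0.0456,-0.0012,0,0,0,0],[0.5,0,0,0,0,0,-0.143]]}}

```text
t: 7.15
tool_pos: [496.8, 286.0, 191.1]
ee_rot: [-0.001, 0.653, 0.758, 0.001]
contact_force: [-1.0, -0.7, -0.2]
finger_gap: 42.9
gripper_force: 0.0
```

Call:
{"method": "move_arm", "body": {"deltas": [[0.5,0,0,0,0,0,-0.143],[0.5,0,0,0,0,0,-0.143],[0.5,0,0,0,0,0,-0.143],[0.5,0,0,0,0,0,-0.143],[0.5,0,0,0,0,0,-0.143]]}}

```text
t: 7.65
tool_pos: [499.1, 278.3, 191.7]
ee_rot: [0.0, 0.347, 0.938, 0.0]
contact_force: [0.7, -0.6, -0.6]
finger_gap: 42.8
gripper_force: 0.0
```

Call:
{"method": "move_arm", "body": {"deltas": [[0.5,0,0,0,0,0,-0.143],[0.5,0,0,0,0,0,-0.143],[0.5,0,0,0,0,0,-0.143],[0.5,0,0,0,0,0,-0.143],[0.5,0,0,0,0,0,-0.141]]}}

```text
t: 8.15
tool_pos: [499.1, 278.3, 191.7]
ee_rot: [0.0, -0.002, 1.0, 0.0]
contact_force: [-1.0, -0.1, 0.2]
finger_gap: 42.5
gripper_force: 0.0
```

Run:
```python
from h import *
go(496.7,278.1,130,90)
c=cap('wrist');f=c['frame']
d=cap('top')['frame']
cv2.imwrite('pics/w3.png',np.hstack([cv2.resize(f,(400,300)),cv2.resize(d[172:247,259:359],(400,300),interpolation=cv2.INTER_CUBIC)]))
```

```text
pos [499.1 278.3 191.7] yaw 90.2 F [-1.  -0.1  0.2] gap 42.5 t 8.15 q7 1.02
dtool [ 0.0024 -0.0002  0.0617] rot [0.0004 0.0009 0.004 ]
```

View pics/w3.png

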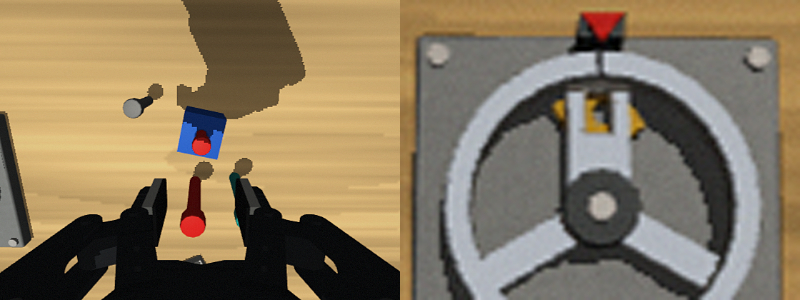

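The pulley stayed aligned: mark at (600,62), pointer tip (602,40), hub (601,206). The stand pin's head is at (201,147) in the left half.

Run:
```python
from h import *
c=load('wrist');f=c['frame'].astype(int)
m=(f[...,2]>150)&(f[...,1]<90)&(f[...,0]<90); m[:150]=0
n,l,s,ce=cv2.connectedComponentsWithStats(m.astype(np.uint8))
for i in range(1,n):
    if s[i,4]>60:
        u,v=ce[i]; print(ce[i].round(1),s[i],atz(c,u,v,95).round(1),dep(c,u,v).round(1))
```

```text
[281.  206.1] [269 195  26  22 426] [499.  277.7  95. ] [499.2 277.7  94.6]
[269.3 316.8] [252 302  35  30 802] [590.5 268.7  95. ] [577.  269.5 115. ]
```

Call:
{"method": "move_arm", "body": {"deltas": [[0.5,0.0008,-0.0004,0.035,0,0,0.004],[0.5,0,0,0.045,0,0,0],[0.5,0,0,0.03,0,0,0],[0.5,0,0,0.0125,0,0,0],[0.5,0,0,0,0,0,0]]}}

```text
t: 8.75
tool_pos: [497.2, 277.3, 67.6]
ee_rot: [-0.001, 0.004, 1.0, -0.001]
contact_force: [0.3, -1.1, 0.8]
finger_gap: 42.5
gripper_force: 0.0
```

Call:
{"method": "move_arm", "body": {"deltas": [[0.0,0,0,0,0,0,0],[0.0,0,0,0,0,0,0],[0.0,0,0,0,0,0,0],[0.0,0,0,0,0,0,0]], "force": 50}}

```text
t: 9.15
tool_pos: [499.2, 278.5, 70.8]
ee_rot: [0.001, 0.003, 1.0, 0.001]
contact_force: [0.3, -0.0, 7.8]
finger_gap: 18.1
gripper_force: 48.9
```

Call:
{"method": "move_arm", "body": {"deltas": [[0.0,0,0,-0.01,0,0,0],[0.0,0,0,-0.02,0,0,0],[0.0,0,0,-0.03,0,0,0],[0.0,0,0,-0.03,0,0,0],[0.0,0,0,-0.03,0,0,0]]}}

```text
t: 9.65
tool_pos: [497.7, 277.6, 190.9]
ee_rot: [0.0, 0.003, 1.0, 0.0]
contact_force: [0.0, 0.1, -0.8]
finger_gap: 18.0
gripper_force: 49.0
```

Call:
{"method": "move_arm", "body": {"deltas": [[0.0,0,0,0,0,0,0],[0.0,-0.0075,-0.0203,0,0,0,0],[0.0,-0.015,-0.0406,0,0,0,0],[0.0,-0.015,-0.0406,0,0,0,0],[0.0,-0.015,-0.0406,0,0,0,0]]}}

```text
t: 10.15
tool_pos: [549.5, 133.8, 189.1]
ee_rot: [-0.0, 0.003, 1.0, 0.0]
contact_force: [0.5, -0.4, -0.7]
finger_gap: 17.8
gripper_force: 49.0
```

Call:
{"method": "move_arm", "body": {"deltas": [[0.0,-0.015,-0.0406,0,0,0,0],[0.0,-0.015,-0.0406,0,0,0,0],[0.0,-0.015,-0.0406,0,0,0,0],[0.0,-0.015,-0.0406,0,0,0,0],[0.0,-0.015,-0.0406,0,0,0,0]]}}

```text
t: 10.65
tool_pos: [623.4, -69.6, 189.1]
ee_rot: [-0.0, 0.003, 1.0, 0.0]
contact_force: [0.8, 0.5, -1.1]
finger_gap: 17.9
gripper_force: 49.0
```

Call:
{"method": "move_arm", "body": {"deltas": [[0.0,-0.0075,-0.0203,0,0,0,0],[0.0,0,0,0,0,0,0],[0.0,0,0,0,0,0,0]]}}

```text
t: 10.95
tool_pos: [630.4, -88.3, 188.6]
ee_rot: [-0.0, 0.003, 1.0, 0.0]
contact_force: [-0.3, -0.2, -0.9]
finger_gap: 18.1
gripper_force: 49.0
```

Run:
```python
from h import *
go(633.9,-86.9,150,90)
print(arm.get_obs()['qpos'].round(2))
c=cap('wrist');f=c['frame']
d=cap('scene')['frame']
cv2.imwrite('pics/w4.png',np.hstack([cv2.resize(f,(480,360)),cv2.resize(d[145:280,200:320],(320,360),interpolation=cv2.INTER_CUBIC)]))
```

```text
pos [630.4 -88.3 188.6] yaw 89.6 F [-0.3 -0.2 -0.9] gap 18.1 t 10.95 q7 1.75
dtool [-0.0036  0.0014  0.0386] rot [ 0.0003 -0.0008 -0.0067]
[-0.26  0.35  0.42  1.57 -0.15  1.25  1.75]
```

View pics/w4.png

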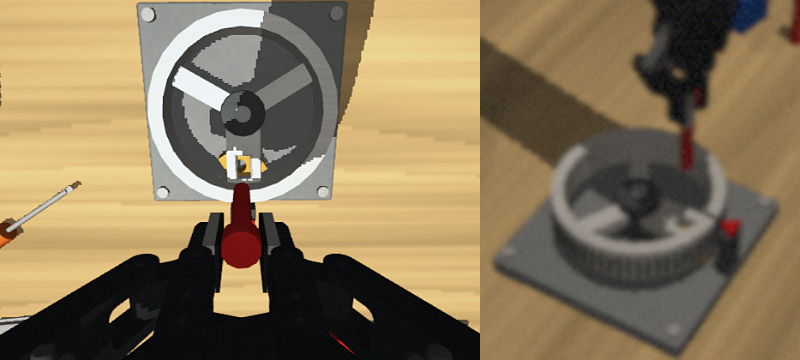

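Run:
```python
from h import *
c=load('wrist');f=c['frame']
cv2.imwrite('pics/w4c.png',cv2.resize(f[165:325,205:355],None,fx=3.75,fy=3.75,interpolation=cv2.INTER_CUBIC))
m=((f[...,2].astype(int)-f[...,1]>50)&(f[...,0]<70)&(f[...,1]<70)); m[:200]=0;m[330:]=0; m[:,:240]=0;m[:,320:]=0
for v in range(200,318,6):
    x=np.where(m[v])[0]; 
    if len(x): print(v,x.min(),x.max(),(x.min()+x.max())/2)
z=188.6
for u,v,zz in((281,291,z+25.4),(282,222,z-59.6)): print((atz(c,u,v,zz)-c['o']['tool_pos']).round(1))
```

```text
218 274 289 281.5
224 274 289 281.5
230 273 290 281.5
236 272 291 281.5
242 271 291 281.0
248 271 292 281.5
254 270 292 281.0
260 269 296 282.5
266 262 299 280.5
272 260 302 281.0
278 260 303 281.5
284 259 304 281.5
290 258 304 281.0
296 258 304 281.0
302 261 302 281.5
308 266 295 280.5
[-2.4 -0.5 25.4]
[ -0.8   0.1 -59.6]
```

View pics/w4c.png

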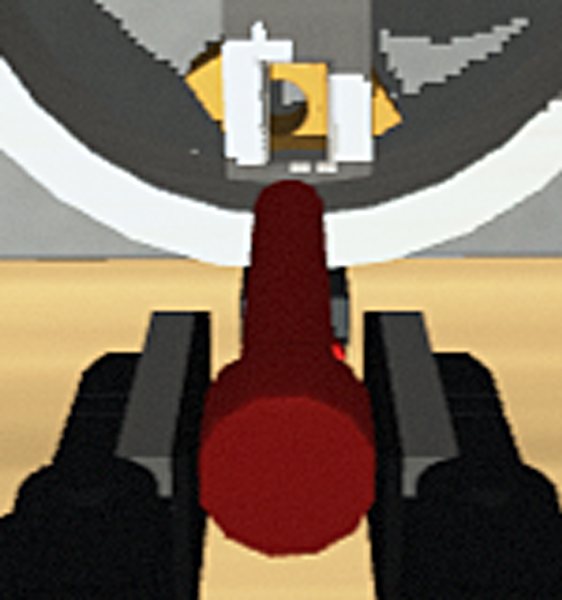

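Run:
```python
from h import *
c=load('wrist')
def w(x,y,z): return atz(c,205+(x+.5)/3.75-.5,165+(y+.5)/3.75-.5,z).round(1)
print('slotL',w(267,100,55),w(267,160,55),'slotR',w(329,75,55),w(329,160,55),'top/bot',w(298,62,55),w(298,150,55),'bore',w(288,105,40),w(308,105,40),'hub',w(290,-60,69))
print('foot',w(289,180,188.6-59.6),c['o']['tool_pos'])
```

```text
slotL [628.3 -93.1  55. ] [642.  -93.3  55. ] slotR [622.8 -79.6  55. ] [642.1 -79.5  55. ] top/bot [619.9 -86.3  55. ] [639.7 -86.4  55. ] bore [633.2 -88.5  40. ] [633.3 -83.9  40. ] hub [591.9 -87.9  69. ]
foot [623.5 -88.4 129. ] [630.36778983 -88.31581019 188.5992064 ]
```

Close view: pin foot at crop (289,180), slot centre at (298,105), with the bore showing dark at its left inside the slot. The pin needs about +4.5 mm in x and +2 mm in y.

Call:
{"method": "move_arm", "body": {"deltas": [[0.0,-0.0045,0.002,0,0,0,-0.006],[0.0,0,0,0.03,0,0,0],[0.0,0,0,0.025,0,0,0],[0.0,0,0,0.01,0,0,0],[0.0,0,0,0,0,0,0]]}}

```text
t: 11.55
tool_pos: [634.5, -85.4, 122.6]
ee_rot: [-0.001, -0.001, 1.0, 0.0]
contact_force: [-0.7, 0.1, 0.1]
finger_gap: 18.1
gripper_force: 49.0
```

Run:
```python
from h import *
go(634.9,-86.3,123.6,90)
c=cap('wrist');f=c['frame']
cv2.imwrite('pics/w5.png',cv2.resize(f[145:325,205:355],None,fx=3.3,fy=3.3,interpolation=cv2.INTER_CUBIC))
```

```text
pos [634.5 -85.4 122.6] yaw 90.1 F [-0.7  0.1  0.1] gap 18.1 t 11.55 q7 1.77
dtool [-0.0004 -0.0009 -0.001 ] rot [ 0.0002 -0.0026  0.0015]
```

View pics/w5.png

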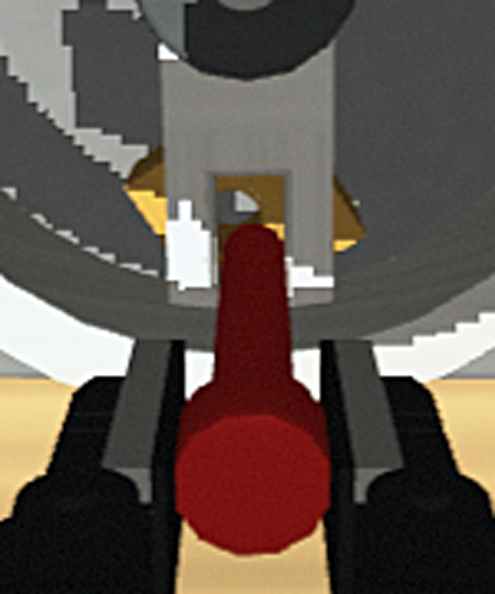

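The foot at crop x=254 is just over the slot, whose edges are at x=216 and 288. From here on I use numbers only.

Run:
```python
from h import *
c=load('wrist')
def w(x,y,z): return atz(c,205+(x+.5)/3.3-.5,145+(y+.5)/3.3-.5,z).round(1)
print('slot',w(216,200,55),w(288,200,55),'top',w(252,174,55),w(252,287,55),'foot y',w(254.5,225,63),w(226,250,63),w(284,250,63),'head',w(253,484,148),'boreR',w(262,205,40))
```

```text
slot [625.1 -92.8  55. ] [625.1 -79.1  55. ] top [620.  -85.9  55. ] [642.8 -85.9  55. ] foot y [627.6 -85.5  63. ] [632.5 -90.8  63. ] [632.5 -80.   63. ] head [632.2 -85.8 148. ] boreR [630.5 -83.9  40. ]
```

Call:
{"method": "move_arm", "body": {"deltas": [[0.0,0,-0.0004,0.003,0,0,0],[0.0,0,0,0.004,0,0,0],[0.0,0,0,0.002,0,0,0],[0.0,0,0,0.001,0,0,0]]}}

```text
t: 12.0
tool_pos: [635.3, -86.8, 113.9]
ee_rot: [0.0, -0.0, 1.0, 0.0]
contact_force: [-0.2, 0.3, -0.7]
finger_gap: 18.3
gripper_force: 49.0
```

Call:
{"method": "move_arm", "body": {"deltas": [[0.0,0,0,0.0015,0,0,0],[0.0,0,0,0.001,0,0,0],[0.0,0,0,0,0,0,0]]}}

```text
t: 12.3
tool_pos: [635.1, -86.8, 111.2]
ee_rot: [-0.0, -0.0, 1.0, -0.0]
contact_force: [0.5, 0.1, -1.0]
finger_gap: 18.1
gripper_force: 49.0
```

Call:
{"method": "move_arm", "body": {"deltas": [[0.0,0,0,0.0015,0,0,0],[0.0,0,0,0.0015,0,0,0],[0.0,0,0,0,0,0,0]]}}

```text
t: 12.6
tool_pos: [635.0, -86.8, 108.0]
ee_rot: [-0.0, -0.0, 1.0, -0.0]
contact_force: [-0.2, -0.1, -0.2]
finger_gap: 18.3
gripper_force: 49.0
```

Call:
{"method": "move_arm", "body": {"deltas": [[0.0,0,0,0.0015,0,0,0],[0.0,0,0,0.001,0,0,0],[0.0,0,0,0,0,0,0]]}}

```text
t: 12.9
tool_pos: [635.1, -86.8, 105.6]
ee_rot: [-0.0, -0.0, 1.0, -0.0]
contact_force: [0.6, -0.1, -1.1]
finger_gap: 18.2
gripper_force: 49.0
```

Call:
{"method": "move_arm", "body": {"deltas": [[0.0,0.0002,-0.001,0.001,0,0,0],[0.0,0.0002,-0.0012,0.001,0,0,0],[0.0,0,-0.0011,0,0,0,0],[0.0,0,0,0,0,0,0]]}}

```text
t: 13.3
tool_pos: [634.8, -90.1, 103.8]
ee_rot: [-0.0, -0.0, 1.0, 0.0]
contact_force: [0.2, 2.0, -0.6]
finger_gap: 18.1
gripper_force: 49.1
```

Call:
{"method": "move_arm", "body": {"deltas": [[0.0,0,0,0.001,0,0,0],[0.0,0,0,0.001,0,0,0],[0.0,0,0,0,0,0,0]]}}

```text
t: 13.6
tool_pos: [634.7, -90.1, 101.6]
ee_rot: [-0.0, -0.0, 1.0, -0.0]
contact_force: [-0.4, 2.9, -0.7]
finger_gap: 18.0
gripper_force: 49.1
```

Call:
{"method": "move_arm", "body": {"deltas": [[0.0,0,0,0.0007,0,0,0],[0.0,0,0,0.0007,0,0,0],[0.0,0,0,0,0,0,0]]}}

```text
t: 13.9
tool_pos: [634.8, -90.1, 100.3]
ee_rot: [-0.0, -0.0, 1.0, -0.0]
contact_force: [-0.5, 2.5, -1.1]
finger_gap: 18.1
gripper_force: 49.1
```

Call:
{"method": "move_arm", "body": {"deltas": [[0.0,0,0,0.0007,0,0,0],[0.0,0,0,0.0007,0,0,0],[0.0,0,0,0,0,0,0]]}}

```text
t: 14.2
tool_pos: [634.8, -90.1, 98.9]
ee_rot: [-0.0, -0.0, 1.0, -0.0]
contact_force: [0.5, 1.9, 0.3]
finger_gap: 18.3
gripper_force: 49.1
```

Call:
{"method": "move_arm", "body": {"deltas": [[0.0,0,0,0.0005,0,0,0],[0.0,0,0,0.0005,0,0,0],[0.0,0,0,0,0,0,0]]}}

```text
t: 14.5
tool_pos: [634.8, -90.1, 97.9]
ee_rot: [-0.0, -0.0, 1.0, -0.0]
contact_force: [0.2, 2.6, -1.1]
finger_gap: 18.2
gripper_force: 49.1
```

Foot height is about 38 with no resistance, so it appears to have entered the bore. I'll keep going down gently.

Call:
{"method": "move_arm", "body": {"deltas": [[0.0,0,0,0.001,0,0,0],[0.0,0,0,0.001,0,0,0],[0.0,0,0,0,0,0,0]]}}

```text
t: 14.8
tool_pos: [634.7, -90.1, 95.8]
ee_rot: [-0.0, -0.0, 1.0, -0.0]
contact_force: [0.6, 2.3, -0.4]
finger_gap: 18.1
gripper_force: 49.1
```

Call:
{"method": "move_arm", "body": {"deltas": [[0.0,0,0,0.001,0,0,0],[0.0,0,0,0.001,0,0,0],[0.0,0,0,0,0,0,0]]}}

```text
t: 15.1
tool_pos: [634.7, -90.1, 93.8]
ee_rot: [-0.0, -0.0, 1.0, -0.0]
contact_force: [1.3, 2.4, -0.9]
finger_gap: 18.2
gripper_force: 49.1
```

Call:
{"method": "move_arm", "body": {"deltas": [[0.0,0,0,0.0015,0,0,0],[0.0,0,0,0.0015,0,0,0],[0.0,0,0,0.0015,0,0,0],[0.0,0,0,0,0,0,0]]}}

```text
t: 15.5
tool_pos: [634.6, -90.1, 89.2]
ee_rot: [-0.0, -0.0, 1.0, -0.0]
contact_force: [0.9, 2.2, -1.8]
finger_gap: 18.1
gripper_force: 49.1
```

Call:
{"method": "move_arm", "body": {"deltas": [[0.0,0,0,0.0015,0,0,0],[0.0,0,0,0.0015,0,0,0],[0.0,0,0,0.001,0,0,0],[0.0,0,0,0,0,0,0]]}}

```text
t: 15.9
tool_pos: [634.7, -90.1, 85.3]
ee_rot: [-0.0, -0.0, 1.0, -0.0]
contact_force: [0.3, 0.7, -0.9]
finger_gap: 18.1
gripper_force: 49.1
```

Call:
{"method": "move_arm", "body": {"deltas": [[0.0,0,0,0.0008,0,0,0],[0.0,0,0,0.0008,0,0,0],[0.0,0,0,0,0,0,0]]}}

```text
t: 16.2
tool_pos: [634.8, -90.1, 83.8]
ee_rot: [-0.0, -0.0, 1.0, -0.0]
contact_force: [0.2, 2.7, -0.6]
finger_gap: 18.0
gripper_force: 49.1
```

Call:
{"method": "move_arm", "body": {"deltas": [[0.0,0,0,0.0007,0,0,0],[0.0,0,0,0.0007,0,0,0],[0.0,0,0,0,0,0,0]]}}

```text
t: 16.5
tool_pos: [634.7, -90.2, 82.4]
ee_rot: [-0.0, -0.0, 1.0, -0.0]
contact_force: [-0.5, 1.9, -0.7]
finger_gap: 18.3
gripper_force: 49.1
```

Call:
{"method": "move_arm", "body": {"deltas": [[0.0,0,0,0.0004,0,0,0],[0.0,0,0,0.0004,0,0,0],[0.0,0,0,0,0,0,0]]}}

```text
t: 16.8
tool_pos: [634.8, -90.1, 81.7]
ee_rot: [-0.0, -0.0, 1.0, -0.0]
contact_force: [1.1, 2.2, -0.4]
finger_gap: 18.1
gripper_force: 49.1
```

Call:
{"method": "move_arm", "body": {"deltas": [[0.0,0,0,0.0004,0,0,0],[0.0,0,0,0.0004,0,0,0],[0.0,0,0,0,0,0,0]]}}

```text
t: 17.1
tool_pos: [634.8, -90.2, 81.0]
ee_rot: [0.0, -0.0, 1.0, -0.0]
contact_force: [-0.0, 2.4, 0.6]
finger_gap: 18.1
gripper_force: 49.3
```

Call:
{"method": "move_arm", "body": {"deltas": [[0.0,0,0,0.0004,0,0,0],[0.0,0,0,0,0,0,0]]}}

```text
t: 17.3
tool_pos: [635.1, -90.1, 81.0]
ee_rot: [0.0, -0.0, 1.0, 0.0]
contact_force: [-0.8, 3.7, 3.4]
finger_gap: 17.8
gripper_force: 49.4
```

Call:
{"method": "move_arm", "body": {"deltas": [[0.0,0,0,0.0004,0,0,0],[0.0,0,0,0,0,0,0]]}}

```text
t: 17.5
tool_pos: [635.4, -90.1, 80.9]
ee_rot: [0.001, -0.0, 1.0, 0.0]
contact_force: [-0.9, 2.2, 7.1]
finger_gap: 17.7
gripper_force: 49.7
```

It bottomed at TCP 81.0 with the force rising to 7 N, as expected for home. I'll let go and rise.

Call:
{"method": "move_arm", "body": {"deltas": [[0.38,0,0,-0.0007,0,0,0],[0.38,0,0,0,0,0,0],[0.38,0,0,0,0,0,0]]}}

```text
t: 17.8
tool_pos: [634.5, -90.7, 80.5]
ee_rot: [-0.0, 0.0, 1.0, -0.0]
contact_force: [-0.3, -0.5, -0.4]
finger_gap: 32.3
gripper_force: 0.0
```

Call:
{"method": "move_arm", "body": {"deltas": [[0.38,0,0,-0.01,0,0,0],[0.38,0,0,-0.03,0,0,0],[0.38,0,0,-0.04,0,0,0],[0.38,0,0,-0.04,0,0,0],[0.38,0,0,0,0,0,0]]}}

```text
t: 18.3
tool_pos: [637.6, -91.1, 207.8]
ee_rot: [0.005, 0.0, 1.0, -0.0]
contact_force: [0.1, -0.7, 0.9]
finger_gap: 32.4
gripper_force: 0.0
```

Run:
```python
from h import *
c=cap('wrist');f=c['frame'].astype(int)
print(c['o']['tool_pos'],c['o']['contact_force'].round(1),c['o']['finger_gap'])
m=(f[...,2]-f[...,1]>60)&(f[...,0]<80)&(f[...,1]<80)
n,l,s,ce=cv2.connectedComponentsWithStats(m.astype(np.uint8))
for i in range(1,n):
    if s[i,4]>60:
        u,v=ce[i]; print(ce[i].round(1),s[i],atz(c,u,v,105).round(1),dep(c,u,v).round(1), 'top z', np.percentile([dep(c,x,y)[2] for y,x in zip(*np.where(l==i))],[50,90,95]).round(1))
# black mark on rim near pointer: rim ring pixels, dark at angle
fr=c['frame']
for a in np.arange(-10,10.1,0.5):
    t=np.radians(a); M,p=pose(c); P=np.array([579.6+75*np.cos(t),-86.9+75*np.sin(t),77]); q_=M.T@(P-p); F=210/np.tan(np.radians(c['vertical_fov'])/2)
    u=c['cx']-F*q_[0]/q_[2]; v=c['cy']+F*q_[1]/q_[2]; print((float(a),int(fr[int(round(v)),int(round(u))].sum()) if 0<=v<420 else None),end=' ')
```

```text
[637.62285213 -91.08770673 207.8494535 ] [ 0.1 -0.7  0.9] 32.39428798035205
[283.4 196.6] [271 183  26  27 514] [633. -90. 105.] [633.2 -90.  104.5] top z [104.3 105.3 105.6]
[286.1 234.7] [274 224  25  17 233] [662.9 -87.9 105. ] [674.1 -87.5  76.7] top z [76.4 77.3 77.7]
[ 12.7 269.6] [  0 260  29  21  76] [ 691.9 -301.4  105. ] [ 735.9 -374.7   19.6] top z [18.7 19.8 20.6]
[399.3 389.9] [392 370  16  37 303] [808.8  11.7 105. ] [883.1  43.3  30.2] top z [ 29.4 263.7 292.7]
(-10.0, 710) (-9.5, 710) (-9.0, 706) (-8.5, 706) (-8.0, 713) (-7.5, 709) (-7.0, 710) (-6.5, 706) (-6.0, 706) (-5.5, 710) (-5.0, 716) (-4.5, 745) (-4.0, 644) (-3.5, 644) (-3.0, 1) (-2.5, 67) (-2.0, 54) (-1.5, 559) (-1.0, 559) (-0.5, 755) (0.0, 716) (0.5, 709) (1.0, 709) (1.5, 710) (2.0, 708) (2.5, 706) (3.0, 710) (3.5, 710) (4.0, 707) (4.5, 709) (5.0, 706) (5.5, 703) (6.0, 703) (6.5, 705) (7.0, 703) (7.5, 705) (8.0, 703) (8.5, 703) (9.0, 706) (9.5, 701) (10.0, 704)
```

The pin top reads about 105 mm, so it is home and upright. The mark sits at about -2.5°, within what the eccentric bore forces on the pulley. Handing in.

```bash
python3 -c "
from station import arm
print(arm.finish_job())"
```

```text
the job is handed in; nothing more can be done
None
```

The mark was turned to the pointer, then the red pin went gently through the pulley hole fully home in the bore (top at about 105 mm); I let go and handed the job in, with the mark now about 2.5° off the pointer because the off-centre bore drew the pulley along.

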